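Raise the splash screen window to its mark and start the extraction

TASK

Get the microscope's splash screen ready for work: with the fingertips beneath its lip, smoothly push the counterweighted window up until the top edge of the metal lip is level with the tip of the pointer on the post, and leave it there. Then press the push button on the switch box right down to start the extraction and let it go. Only push: do not pinch the lip, and leave the other things on the bench where they are.

Things in the scene. Friction and masses are not known exactly. Their poses are not given: they have to be found in the camera images.
- screen: Fixed splash screen frame by the microscope: two aluminium posts (26 x 24 mm, 400 mm high, 220 mm apart), cross bar behind their tops, fixed clear pane below (to 151 mm, just behind the window), grey base plate 10 mm thick from 15 mm in front of the origin backwards. Origin on the bench midway between the posts; x goes away from the robot through the window, y left along it, z up.
- window (a joint): Height of the clear window above its lowest position, m, 0 to 0.15, positive up. It slides straight up between the posts. It is balanced by the steel counterweight on the right of the frame and held by about 3 N of friction, so it stays where it is left. It starts at 0 to 0.02.
- lip_edge (a point): Middle of the window's lip, at its foremost line in plan and at the height of its underside (moves with the window). Axes as the screen's. The lip is a polished, slippery aluminium shelf, 170 mm long in y, 12 mm thick, with a round nose (6 mm radius); the window is 58 mm behind its front. Underside 150 mm above the bench when the window is at 0; free space beneath and in front.
- lip_strip (a point): Centre of the top face of the black rubber grip strip, 30 x 150 x 4 mm, fixed on top of the lip. Fingers that press on this strip and on the lip beneath it at the same time are pinching it.
- lip_level (a point): Left end of the lip at the height of its metal top face, 12 mm above its underside (moves with the window). This is what is to be level with the pointer.
- height_clip: Dark steel clip fixed round the left post, 56 x 28 x 22 mm, with a pointer of triangular outline towards the lip's left end. Its height on the post varies (pointer 215 to 275 mm above the bench). It is fixed. Origin on the screen's vertical axis at pointer height.
- pointer_tip (a point): Tip of the clip's pointer, which points at the left end of the lip: the marked height. Axes as the screen's.
- switch_box: Grey switch box 60 x 80 x 36 mm, fixed on a flat metal strip along the front edge of the bench, one round push button on its top. Origin at the centre of its underside, z up; its place and yaw vary.
- fan_button (a joint): Travel of the push button, m: 0 up, 0.006 right down. It springs back; right down takes about 4 N.
- fan_button_top (a point): Centre of the button's top face, 15 mm radius; it is pressed straight down.
- oil_bottle: Small white reagent bottle, 26 x 26 x 59 mm, standing near the screen's left end. Bystander. Origin at the underside.
- slide_pack: Pack of glass slides 28 x 78 x 22 mm lying between switch box and screen. Bystander. Origin at the underside.
- swab_box: White carton 54 x 67 x 60 mm at the left. Bystander. Origin at the underside.
- timer: Flat white timer 60 x 68 x 19 mm at the right. Bystander. Origin at the underside.
- petri_dish: Petri dish 61 mm wide, 16 mm high at the right. Bystander. Origin at the underside.
- forceps: Steel forceps 16 x 131 x 5 mm lying at the left. Bystander. Origin at the underside.

How it is judged:
By the outcome, as a careful person would: the job done as asked, in the order asked, and still so for the second after the job is handed in, with the robot touching nothing.
It also fails if it takes over 46 s, if anything falls off the work surface, if the arm or the gripper's body presses on something with over 40 N, if the wrist force passes 120 N, or if a joint passes its speed limit or range.

ROBOT

A 6-joint arm with a two-finger parallel gripper is mounted at the origin on a cart in front of the work surface, level with it; the furniture and walls round the work are solid. World frame = base frame: x ahead of the robot, y to its left, z up, the work surface at z = 0. Lengths are in m, angles in rad, forces in N, time in s.
With the tool pointing down it reaches from about 0.325 to 0.9 m from the base axis. Payload 3.5 kg.
Tool frame: the origin (TCP) lies at the very end of the fingers, on their centre line; the grasp point (between the pads) lies env.grip_point_offset behind it (env.grip_point_offset is the distance from the TCP to the grasp point, in m); z points along the fingers, y is the line along which they close (so a half turn about z gives the same grasp; the last joint's range is limited). The gripper opens to 85 mm and grips with 20 to 120 N. Pads are 22 mm wide; open, the fingers measure 114 mm over their backs; the gripper's body (76 mm by 85 mm) begins 54 mm behind the grasp point. The pads swing forward as they close: fully open they stand 13 mm farther back than shut.
Start: joints at [-1.433, 0.276, -0.026, 1.268, 0, 1.467], TCP at [0.149, -0.607, 0.231] pointing down, gripper open.
Joint ranges: [-3.12, 3.12], [-0.85, 1.88], [-1.08, 1.24], [-1.95, 2.15], [-1.57, 1.53], [-3.14, 3.14]. Speed limits (rad/s): [2.57, 2.57, 3.14, 3.14, 3.14, 3.14].

INTERFACE

Orientations are given as a unit quaternion [x, y, z, w].
In Python, from bench import env gives the robot as it stands.
- The arm moves only by the tool apply_moves, never from a script. Its argument "commands" is text: rows parted by semicolons, each of 6 numbers parted by spaces: the shift along the world's x, y, z in mm, then the turn, a rotation vector about the world's x, y, z in degrees. In form: tx ty tz wx wy wz; .... A call has exactly 10 rows; each row is the pose to reach, as a shift and turn from the pose commanded when the call began; what a row does not reach only later rows make up. A row lasts 1/12 s, in which the tool goes at most 41.7 mm and 7.16 degrees, less where a joint would pass 70% of its speed; a pose out of reach is approached as far as the arm can. A call with a gripper value outside its range is refused whole. "claw" is the opening, from 0 (shut) to 1 (fully open), set as the call begins (left out, the last holds). The fingers move at their own pace and stop on an object; "newtons" is the grip in N (left out, the last holds). Time passes only in rows, so rows that repeat a pose let the fingers close, or fill a call up. It gives the time, the measured TCP pose, the force, the opening and the grip force at its end, in the units of the state.
- env.observe(): the state, without advancing time (a new reading comes with each control period).
- env.snapshot(name): name is "scene" or "top" or "wrist"; returns (picture, depth): 420x560x3 uint8, red, green, blue; 420x560 float32, m along the optical axis (not along the pixel's ray), 0 where there is no reading.
- env.calibration(name): a dict with "vertical_fov" (degrees; the focal length in pixels is half the picture's height over the tangent of half this angle, whatever the lens; pixels are square), "cx", "cy" (the principal point, pixels), "world_from_camera" (4x4, takes a point from camera to world coordinates). Camera axes: x right, y up, looking along -z (the intrinsics and any distortion apply to the point x, -y, -z); pixel columns grow to the right and rows downward; lengths in m; the calibration is good to about 2 mm. A picture is of the moment at which its call begins: read the wrist's pose just before it. calibration takes no time and is no camera call; for the wrist camera it gives the pose at the moment of the call.
- env.hand_in(): hands the job in; it is judged then, once.
The state is a dict: "clock": time; "joint_pos": joint angles; "qvel": joint speeds; "effort": joint torques, N m; "tcp_pos": TCP position; "eef_rot": TCP orientation; "wrist_force": force on the tool from outside, world axes, zero at the start; "wrist_torque": the same for the moment, N m; "opening": opening from 0.0 (shut) to 1.0 (fully open); "grip_force": force on a finger pad.
Only numpy, scipy, OpenCV 4.12 (cv2) and the standard library are available. Lean on these libraries where they do the work, as an engineer would, in place of code of your own. Each camera call takes 0.05 s, during which the arm holds its last target. There are 200 camera calls.

## Working session

There is one attempt and no reset: what is moved stays moved. The work goes in short steps, Python scripts to look and compute and a tool call to move; the robot and the scene stay as the last step left them, time stands still between calls to the robot, and variables do not carry over. Pictures are saved under pics/ and viewed, at most 13 in all, crops included, and the job is handed in when it is done.

Besides the shell and the picture viewer there is one more tool, called after "Emit:" as name(argument=value, ...) on one line, values as JSON. apply_moves: Moves the arm, as the interface text tells. Its arguments: {"type":"object","properties":{"commands":{"type":"string"},"claw":{"type":"number"},"newtons":{"type":"number"}},"required":["commands"]}

```bash
mkdir -p pics
cat > h.py <<'E'
import numpy as np,cv2
from bench import env
def snap(n,tag):
    c=env.calibration(n);p,d=env.snapshot(n)
    cv2.imwrite(f'pics/{tag}.png',p[:,:,::-1]);np.savez(f'{tag}.npz',p=p,d=d,**{k:c[k] for k in('vertical_fov','cx','cy','world_from_camera')})
    return p,d,c
def pts(tag):
    z=np.load(tag+'.npz');d=z['d'];f=210/np.tan(np.radians(z['vertical_fov']/2))
    v,u=np.mgrid[:420,:560]
    P=np.stack([(u-z['cx'])/f*d,-(v-z['cy'])/f*d,-d,np.ones_like(d)],-1)@z['world_from_camera'].T
    P[d==0]=np.nan
    return P[...,:3]
def ray(tag,u,v):
    z=np.load(tag+'.npz');f=210/np.tan(np.radians(z['vertical_fov']/2));M=z['world_from_camera']
    return M[:3,3],M[:3,:3]@np.array([(u-z['cx'])/f,-(v-z['cy'])/f,-1])
def tri(*obs):
    A=np.zeros((3,3));b=np.zeros(3)
    for o in obs:
        c,r=ray(*o);r=r/np.linalg.norm(r);Q=np.eye(3)-np.outer(r,r);A+=Q;b+=Q@c
    x=np.linalg.solve(A,b)
    return x,[np.linalg.norm(np.cross(x-ray(*o)[0],ray(*o)[1]/np.linalg.norm(ray(*o)[1]))) for o in obs]
E
python3 - <<'E'
from h import *
for n in('scene','top'):
    p,d,c=snap(n,n);print(n,c)
a=[cv2.imread(f'pics/{n}.png') for n in('scene','top')]
print(env.grip_point_offset,env.observe())
E
```

```text
scene {'vertical_fov': 51.26019771346281, 'cx': 275.4872169707576, 'cy': 208.63634474588773, 'world_from_camera': array([[-0.81288924,  0.24575714, -0.5280289 , -0.31877383],
       [-0.58219312, -0.3176652 ,  0.74842501,  1.03161309],
       [ 0.01619438,  0.91580143,  0.40130474,  0.79528102],
       [ 0.        ,  0.        ,  0.        ,  1.        ]])}
top {'vertical_fov': 42.23381552806503, 'cx': 296.8082778646585, 'cy': 210.7678593739427, 'world_from_camera': array([[ 2.41180582e-02,  9.98910554e-01, -3.99502670e-02,
         3.99769435e-01],
       [-9.99708313e-01,  2.40480953e-02, -2.23095166e-03,
        -1.21445263e-01],
       [-1.26779333e-03,  3.99924203e-02,  9.99199179e-01,
         1.88991057e+00],
       [ 0.00000000e+00,  0.00000000e+00,  0.00000000e+00,
         1.00000000e+00]])}
0.0187 {'clock': 0.1, 'joint_pos': array([-1.43337209e+00,  2.77108667e-01, -2.77517388e-02,  1.26799670e+00,
        1.41736672e-05,  1.46739290e+00]), 'qvel': array([ 0.0017282 , -0.00269529,  0.0040588 , -0.00150895,  0.0003767 ,
        0.00037687]), 'effort': array([ 4.96231642e-04, -4.46708322e+01,  2.96128374e+01,  8.45290662e-03,
       -1.27540193e-04, -3.65529985e-06]), 'tcp_pos': array([ 0.14896142, -0.60626061,  0.23023562]), 'eef_rot': array([ 9.92758484e-01,  1.20122982e-01, -1.04406929e-05, -1.03036106e-03]), 'wrist_force': array([ 0.30873983,  1.19849252, -0.38019948]), 'wrist_torque': array([-0.01850792,  0.00768862, -0.02364774]), 'grip_force': 0.0, 'opening': 0.9985899076367826}
```

View pics/scene.png

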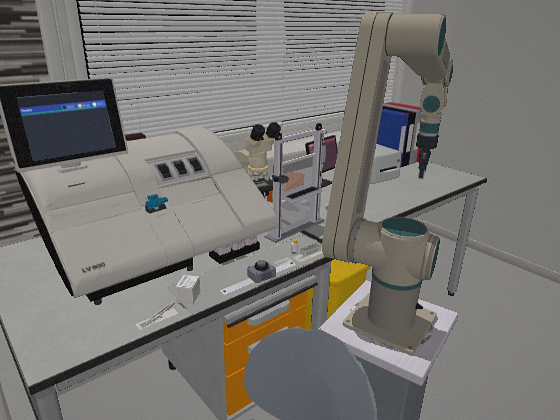

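View pics/top.png

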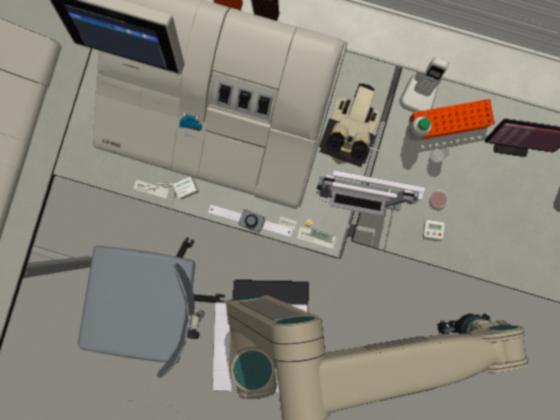

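Run:
```python
from h import *
a=cv2.imread('pics/scene.png')[110:290,210:350];b=cv2.imread('pics/top.png')[165:255,200:450]
A=cv2.resize(a,None,fx=3.3,fy=3.3,interpolation=cv2.INTER_CUBIC);B=cv2.resize(b,None,fx=3,fy=3,interpolation=cv2.INTER_CUBIC)
cv2.imwrite('pics/a.png',A);cv2.imwrite('pics/b.png',B)
P=pts('top')
for u,v in[(252,220),(215,210),(288,232),(325,180),(413,200),(357,202),(340,199),(375,206),(318,236),(308,224),(326,188),(350,230),(366,235),(432,230),(300,190),(330,250)]:print((u,v),P[v,u].round(3))
```

```text
(252, 220) [0.438 0.032 0.063]
(215, 210) [ 0.471  0.168 -0.002]
(288, 232) [ 0.401 -0.088  0.004]
(325, 180) [ 0.546 -0.194  0.4  ]
(413, 200) [ 0.501 -0.45   0.333]
(357, 202) [ 0.5   -0.306  0.181]
(340, 199) [ 0.508 -0.252  0.184]
(375, 206) [ 0.489 -0.364  0.174]
(318, 236) [ 0.39  -0.192  0.023]
(308, 224) [ 0.429 -0.156  0.059]
(326, 188) [ 0.534 -0.203  0.279]
(350, 230) [ 0.415 -0.331 -0.282]
(366, 235) [ 0.397 -0.36  -0.004]
(432, 230) [ 0.42  -0.584  0.017]
(300, 190) [ 0.533 -0.126  0.189]
(330, 250) [ 0.342 -0.236 -0.001]
```

View pics/a.png

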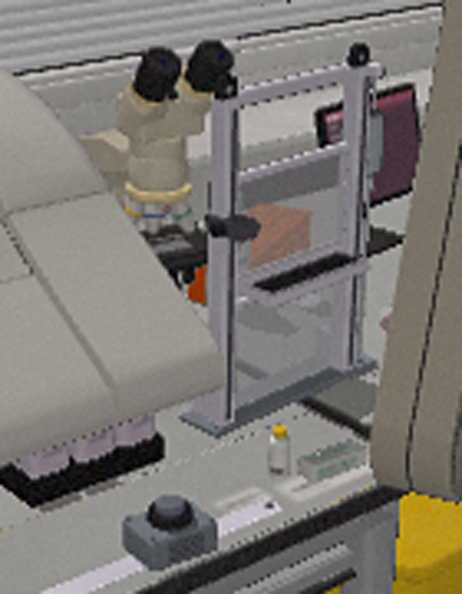

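View pics/b.png

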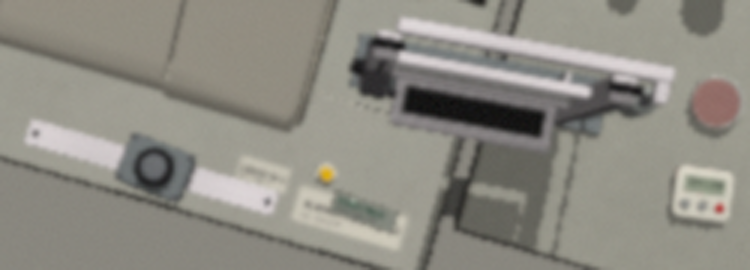

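Run:
```python
from h import *
from scipy.spatial.transform import Rotation as R
P=pts('top');p=np.load('top.npz')['p'].astype(int)
m=np.zeros((420,560),bool);m[185:215,328:392]=1
m&=(P[...,2]>.14)&(P[...,2]<.22)
for nm,k in(('strip',m&(p.sum(-1)<120)),('lip',m&(p.sum(-1)>=200))):
    q=P[k];print(nm,len(q),q.mean(0).round(4),np.percentile(q[:,2],[5,25,50,75,95]).round(4))
    if nm=='strip':
        r=cv2.minAreaRect((q[:,:2]*1000).astype(np.float32));print(r)
S=pts('scene')
for u,v in[(288,179),(287,179),(285,178),(282,178),(278,178),(300,192),(310,190),(320,187),(261,263)]:print((u,v),S[v,u].round(4))
k=np.zeros((420,560),bool);k[205:235,235:270]=1;k&=(P[...,2]>.045)
q=P[k];print('btn',P[k].mean(0),np.percentile(q[:,2],[50,95]))
c=env.calibration('wrist');o=env.observe();Rt=R.from_quat(o['eef_rot']).as_matrix();W=c['world_from_camera']
print('cam in tcp',Rt.T@(W[:3,3]-o['tcp_pos']),(Rt.T@W[:3,:3]).round(3),c['vertical_fov'])
```

```text
strip 321 [ 0.5009 -0.3079  0.1812] [0.1741 0.1785 0.1812 0.1843 0.1882]
((500.90435791015625, -307.90374755859375), (142.30844116210938, 23.45761489868164), 80.56193542480469)
lip 646 [ 0.5034 -0.3086  0.1809] [0.1703 0.1748 0.1784 0.1844 0.2029]
(288, 179) [ 0.5096 -0.218   0.257 ]
(287, 179) [ 0.5058 -0.2057  0.2613]
(285, 178) [ 0.5092 -0.1977  0.2666]
(282, 178) [ 0.515  -0.1871  0.2683]
(278, 178) [ 0.5319 -0.1864  0.2648]
(300, 192) [ 0.5035 -0.2944  0.1841]
(310, 190) [ 0.4853 -0.3376  0.1834]
(320, 187) [ 0.5062 -0.4531  0.1562]
(261, 263) [0.4299 0.047  0.0592]
btn [0.43869542 0.03758559 0.05393087] [0.05315218 0.06402391]
cam in tcp [ 0.0735329  -0.00026117 -0.14235355] [[ 0.     0.957  0.291]
 [ 1.     0.    -0.   ]
 [-0.     0.291 -0.957]] 68.5270597982897
```

Emit:
apply_moves(commands="20 34 0 0 0 -5; 41 69 0 0 0 -10; 61 103 0 0 0 -15; 82 138 0 0 0 -20; 102 172 0 0 0 -25; 123 207 0 0 0 -30; 143 241 0 0 0 -35; 164 276 0 0 0 -40; 184 310 0 0 0 -45; 205 345 0 0 0 -50", claw=0, newtons=20)

```text
clock: 0.93
tcp_pos: [0.3542, -0.26, 0.231]
eef_rot: [0.95, -0.313, -0.0, -0.0]
wrist_force: [0.5, 0.4, 0.3]
opening: -0.003
grip_force: 0.0
```

Run:
```python
from h import *
o=env.observe();print(o['clock'],o['joint_pos'].round(3),o['tcp_pos'].round(4),o['eef_rot'].round(4),o['wrist_force'].round(1),o['opening'])
snap('wrist','w1')
```

```text
0.9333 [-0.781 -0.057 -0.403  1.225  0.     2.998] [ 0.3542 -0.26    0.231 ] [ 9.497e-01 -3.131e-01 -1.000e-04 -1.000e-04] [0.5 0.4 0.3] -0.0025405184617765197
```

View pics/w1.png

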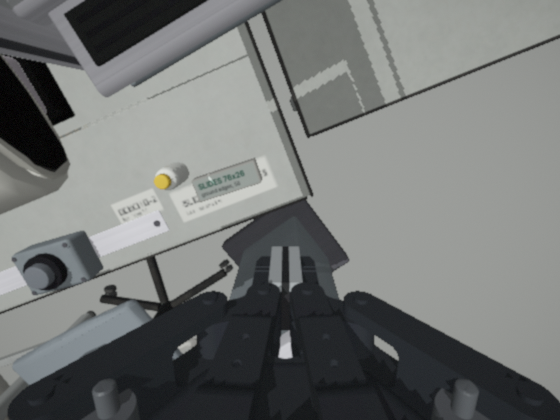

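```bash
cat >> h.py <<'E'
from scipy.spatial.transform import Rotation as R
def tgt(head,pitch,delta):  # pitch: deg below horizontal
    h,p=np.radians([head,pitch])
    z=np.array([np.cos(h)*np.cos(p),np.sin(h)*np.cos(p),-np.sin(p)])
    x=np.array([np.cos(h)*np.sin(p),np.sin(h)*np.sin(p),np.cos(p)])
    return R.from_matrix(np.stack([x,np.cross(z,x),z],1))*R.from_euler('z',-delta,degrees=True)
def rel(head,pitch,delta,cur=None):
    cur=cur or R.from_quat(env.observe()['eef_rot'])
    return (tgt(head,pitch,delta)*cur.inv()).as_rotvec(degrees=True).round(1)
E
python3 - <<'E'
from h import *
print(rel(-40,40,6))
for h in(-40,-30,-15): print(rel(h,0,6,tgt(-40,40,6)))
E
```

```text
[-33.3 -37.5   2.1]
[-25.7 -30.6  -0. ]
[-23.  -32.8   9.6]
[-18.6 -35.8  24. ]
```

Emit:
apply_moves(commands="5 -2 -9 -3.7 -4.2 0.2; 11 -4 -18 -7.4 -8.3 0.5; 17 -6 -27 -11.1 -12.5 0.7; 23 -8 -36 -14.8 -16.7 0.9; 28 -10 -46 -18.5 -20.8 1.2; 34 -12 -55 -22.2 -25 1.4; 40 -14 -64 -25.9 -29.2 1.6; 45 -16 -73 -29.6 -33.3 1.9; 51 -18 -82 -33.3 -37.5 2.1; 56 -20 -90 -33.3 -37.5 2.1")

```text
clock: 1.82
tcp_pos: [0.4248, -0.2915, 0.1576]
eef_rot: [0.867, -0.265, 0.387, 0.169]
wrist_force: [0.6, -0.2, 0.8]
opening: 0.003
grip_force: 0.0
```

Run:
```python
from h import *
o=env.observe();print(o['clock'],o['joint_pos'].round(3),o['tcp_pos'].round(4),o['eef_rot'].round(4),o['wrist_force'].round(1),o['opening'])
j=o['joint_pos'];rp=np.sqrt(np.hypot(*o['tcp_pos'][:2])**2-.064**2)
wr=.5437*np.sin(j[1])+.495*np.cos(j[1]-j[2]);wz=.5437*np.cos(j[1])-.495*np.sin(j[1]-j[2]);p=j[1]-j[2]+j[3]
print(p, 'L from r',(rp-wr)/np.cos(p),'h-L sin p',o['tcp_pos'][2]-wz,'h from both',(o['tcp_pos'][2]-wz+.1441)/(1-np.sin(p))-.1441)
for h in(-40,-30,-15): print(rel(h,0,6))
p,d,c=snap('wrist','w2')
P=pts('w2');
for v,u in((40,280),(80,200),(80,350)):print(u,v,P[v,u])
```

```text
1.8167 [-0.741 -0.246 -1.072 -0.126  0.024  3.005] [ 0.4248 -0.2915  0.1576] [ 0.8671 -0.2649  0.3866  0.1691] [ 0.6 -0.2  0.8] 0.002648029380190194
0.69983234483148 L from r 0.4027887767645644 h-L sin p -0.0058890882147746015 h from both 0.24423047005455728
[-25.5 -31.    0.4]
[-22.7 -33.1  10. ]
[-18.3 -36.   24.3]
280 40 [ 0.51914178 -0.35184196  0.209632  ]
200 80 [ 0.52858687 -0.30454663  0.19436801]
350 80 [ 0.50629693 -0.40851116  0.17225072]
```

View pics/w2.png

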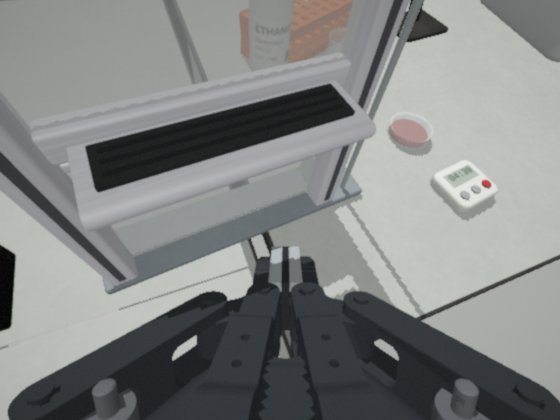

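Run:
```python
from h import *
for h,p in((-15,36),(-12,36)): print(rel(h,p,4))
P=pts('w2');p=np.load('w2.npz')['p'].astype(int)
# strip pixels
k=np.zeros((420,560),bool);k[85:185,80:365]=1;k&=(p.sum(-1)<130)&(P[...,2]>.12)&(P[...,2]<.25)
q=P[k];print(len(q),q.mean(0),np.median(q,0),cv2.minAreaRect((q[:,:2]*1000).astype(np.float32)))
# nose/lip profile across column
for u in (150,225,300):
    vs=[v for v in range(90,260,6)];print(u,[(v,*P[v,u].round(3)) for v in vs if np.isfinite(P[v,u,0])][:24])
```

```text
[-0.4 -5.1 24. ]
[-0.2 -5.1 27. ]
10395 [ 0.499428   -0.29736953  0.18141956] [ 0.49926173 -0.29263756  0.18148177] ((499.31414794921875, -307.4323425292969), (148.27554321289062, 30.283945083618164), 80.61373138427734)
150 [(90, np.float64(0.533), np.float64(-0.278), np.float64(0.195)), (96, np.float64(0.532), np.float64(-0.276), np.float64(0.192)), (102, np.float64(0.533), np.float64(-0.276), np.float64(0.188)), (108, np.float64(0.529), np.float64(-0.274), np.float64(0.188)), (114, np.float64(0.528), np.float64(-0.273), np.float64(0.185)), (120, np.float64(0.527), np.float64(-0.271), np.float64(0.182)), (126, np.float64(0.527), np.float64(-0.27), np.float64(0.178)), (132, np.float64(0.519), np.float64(-0.268), np.float64(0.181)), (138, np.float64(0.515), np.float64(-0.266), np.float64(0.182)), (144, np.float64(0.511), np.float64(-0.264), np.float64(0.181)), (150, np.float64(0.507), np.float64(-0.262), np.float64(0.181)), (156, np.float64(0.502), np.float64(-0.261), np.float64(0.183)), (162, np.float64(0.499), np.float64(-0.259), np.float64(0.182)), (168, np.float64(0.495), np.float
[... 3086 characters left out ...]
 np.float64(0.526), np.float64(-0.396), np.float64(0.061)), (174, np.float64(0.526), np.float64(-0.398), np.float64(0.05)), (180, np.float64(0.526), np.float64(-0.4), np.float64(0.039)), (186, np.float64(0.525), np.float64(-0.401), np.float64(0.026)), (192, np.float64(0.524), np.float64(-0.403), np.float64(0.015)), (198, np.float64(0.52), np.float64(-0.4), np.float64(0.01)), (204, np.float64(0.514), np.float64(-0.395), np.float64(0.009)), (210, np.float64(0.506), np.float64(-0.389), np.float64(0.012)), (216, np.float64(0.502), np.float64(-0.386), np.float64(0.007)), (222, np.float64(0.498), np.float64(-0.385), np.float64(0.0)), (228, np.float64(0.492), np.float64(-0.379), np.float64(0.001))]
```

Emit:
apply_moves(commands="5 -1 -6 0 -0.5 4; 10 -2 -12 0 -1 8; 15 -3 -18 0 -1.5 12; 20 -4 -24 0 -2 16; 25 -6 -30 0 -2.5 20; 30 -7 -32 0 -3 24; 35 -8 -32 -0.1 -3.5 24; 40 -10 -32 -0.2 -4 24; 45 -11 -32 -0.3 -5 24; 50 -12 -32 -0.4 -5.1 24")

```text
clock: 2.7
tcp_pos: [0.4711, -0.2996, 0.1195]
eef_rot: [0.888, -0.086, 0.446, 0.074]
wrist_force: [-0.2, 0.2, 0.7]
opening: 0.003
grip_force: 0.0
```

```bash
cat >> h.py <<'E'
def st():
    o=env.observe();z=R.from_quat(o['eef_rot']).as_matrix()
    print(round(o['clock'],2),o['joint_pos'].round(3),o['tcp_pos'].round(4),'F',o['wrist_force'].round(1),'z',z[:,2].round(3),'x',z[:,0].round(3),'y',z[:,1].round(3))
E
python3 - <<'E'
from h import *
st()
E
```

```text
2.7 [-9.640e-01  2.000e-03 -1.038e+00 -2.750e-01  5.480e-01  2.609e+00] [ 0.4711 -0.2996  0.1195] F [-0.2  0.2  0.7] z [ 0.779 -0.209 -0.591] x [ 0.587 -0.086  0.805] y [-0.219 -0.974  0.055]
```

Run:
```python
from h import *
print(rel(-5,15,0),rel(-5,28,2))
```

```text
[ -0.2 -21.5   8.2] [ 0.2 -8.4  9. ]
```

Emit:
apply_moves(commands="2 0 0 0 -2 2; 4 -1 0 0 -4 4; 6 -1 0 0.1 -6 6; 8 -2 0 0.2 -8.4 8.2; 10 -2 0 0.1 -11 8.2; 12 -3 0 0 -13.5 8.2; 14 -3 0 -0.1 -16 8.2; 16 -4 0 -0.2 -19 8.2; 16 -4 0 -0.2 -21.5 8.2; 16 -4 0 -0.2 -21.5 8.2")

```text
clock: 3.53
tcp_pos: [0.4967, -0.3203, 0.1193]
eef_rot: [0.795, -0.031, 0.605, 0.021]
wrist_force: [0.4, 0.5, -0.8]
opening: 0.002
grip_force: 0.0
```

Run:
```python
from h import *
st();p,d,c=snap('wrist','w3')
```

```text
3.53 [-1.12   0.405 -1.075 -0.973  0.987  2.712] [ 0.4967 -0.3203  0.1193] F [ 0.4  0.5 -0.8] z [ 0.961 -0.07  -0.267] x [ 0.266 -0.024  0.964] y [-0.074 -0.997 -0.004]
```

View pics/w3.png

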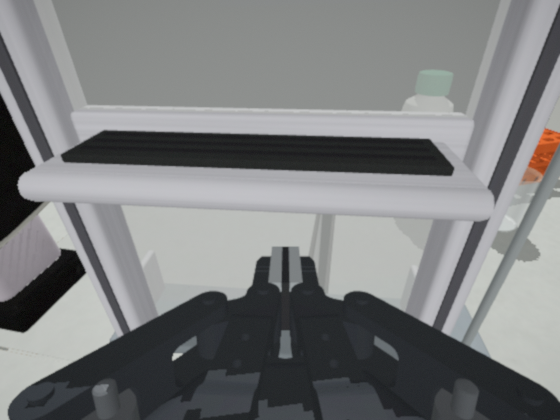

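Emit:
apply_moves(commands="0 0 3 0 0 0; 0 0 6 0 0 0; 0 0 9 0 0 0; 0 0 12 0 0 0; 0 0 15 0 0 0; 0 0 17 0 0 0; 0 0 19 0 0 0; 0 0 21 0 0 0; 0 0 23 0 0 0; 0 0 24 0 0 0")

```text
clock: 4.42
tcp_pos: [0.4962, -0.3202, 0.1456]
eef_rot: [0.795, -0.029, 0.605, 0.022]
wrist_force: [-0.8, 0.1, -0.2]
opening: -0.004
grip_force: 0.0
```

Run:
```python
from h import *
st()
```

```text
4.42 [-1.121  0.313 -1.07  -0.878  0.989  2.71 ] [ 0.4962 -0.3202  0.1456] F [-0.8  0.1 -0.2] z [ 0.961 -0.07  -0.266] x [ 0.265 -0.02   0.964] y [-0.073 -0.997 -0.001]
```

Emit:
apply_moves(commands="0 0 2 0 0 0; 0 0 5 0 0 0; 0 0 9 0 0 0; 0 0 14 0 0 0; 0 0 19 0 0 0; 0 0 24 0 0 0; 0 0 29 0 0 0; 0 0 34 0 0 0; 0 0 38 0 0 0; 0 0 40 0 0 0")

```text
clock: 5.25
tcp_pos: [0.4963, -0.32, 0.1862]
eef_rot: [0.795, -0.029, 0.606, 0.022]
wrist_force: [-2.5, 1.0, -3.6]
opening: 0.002
grip_force: 1.7
```

Run:
```python
from h import *
st();snap('wrist','w4');snap('scene','s4')
a=cv2.imread('pics/w4.png');b=cv2.imread('pics/s4.png')[140:220,260:350]
b=cv2.resize(b,None,fx=5,fy=5,interpolation=cv2.INTER_CUBIC)
a=cv2.resize(a[0:300,0:200],None,fx=1.7,fy=1.7,interpolation=cv2.INTER_CUBIC)
o=np.zeros((max(a.shape[0],b.shape[0]),a.shape[1]+b.shape[1],3),np.uint8);o[:a.shape[0],:a.shape[1]]=a;o[:b.shape[0],a.shape[1]:]=b
cv2.imwrite('pics/c4.png',o);print(o.shape)
P=pts('w4');p=np.load('w4.npz')['p'].astype(int)
k=(p.sum(-1)<130)&(np.abs(P[...,0]-.4993)<.03)&(abs(P[...,1]+.307)<.09)&(P[...,2]>.17)&(P[...,2]<.28)
q=P[k];print(len(q),np.median(q,0))
```

```text
5.25 [-1.121  0.175 -1.052 -0.723  0.989  2.71 ] [ 0.4963 -0.32    0.1862] F [-2.5  1.  -3.6] z [ 0.962 -0.07  -0.265] x [ 0.265 -0.02   0.964] y [-0.073 -0.997 -0.   ]
(510, 790, 3)
10676 [ 0.49632258 -0.31189644  0.21933081]
```

View pics/c4.png

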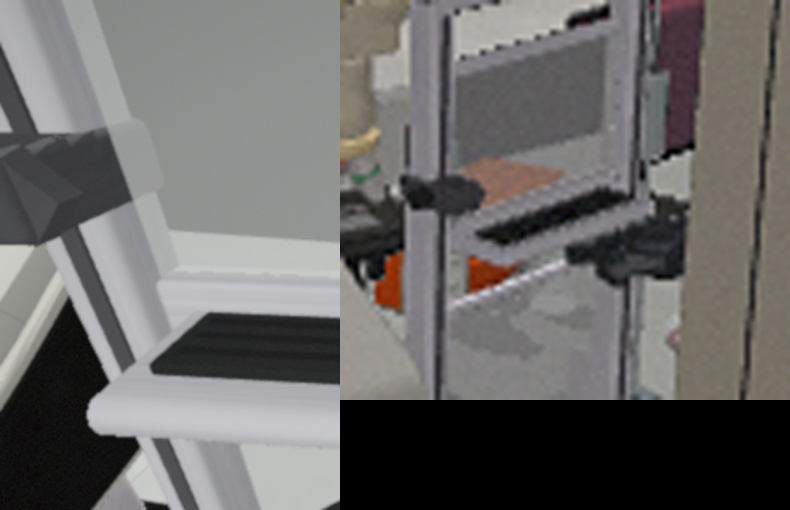

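Run:
```python
from h import *
a=np.radians(-9.39);C=np.array([.4993,-.3074,0]);Rz=np.array([[np.cos(a),-np.sin(a),0],[np.sin(a),np.cos(a),0],[0,0,1]])
P=(pts('w4')-C)@Rz
for v in range(70,150,6): print(v,[(u,*(P[v,u]*1000).round().astype(int)) for u in range(0,64,7)])
b=cv2.imread('pics/w4.png')[60:260,0:120];b=cv2.resize(b,None,fx=3,fy=3,interpolation=cv2.INTER_CUBIC)
s=cv2.imread('pics/s4.png')[165:205,270:310];s=cv2.resize(s,None,fx=10,fy=10,interpolation=cv2.INTER_CUBIC)
o=np.zeros((600,760,3),np.uint8);o[:,:360]=b;o[:400,360:]=s;cv2.imwrite('pics/d4.png',o)
```

```text
70 [(0, np.int64(18), np.int64(117), np.int64(273)), (7, np.int64(15), np.int64(111), np.int64(273)), (14, np.int64(15), np.int64(107), np.int64(273)), (21, np.int64(17), np.int64(106), np.int64(273)), (28, np.int64(18), np.int64(103), np.int64(273)), (35, np.int64(17), np.int64(99), np.int64(273)), (42, np.int64(20), np.int64(98), np.int64(273)), (49, np.int64(23), np.int64(98), np.int64(272)), (56, np.int64(26), np.int64(97), np.int64(272)), (63, np.int64(27), np.int64(94), np.int64(272))]
76 [(0, np.int64(17), np.int64(117), np.int64(270)), (7, np.int64(17), np.int64(114), np.int64(270)), (14, np.int64(17), np.int64(110), np.int64(270)), (21, np.int64(17), np.int64(107), np.int64(270)), (28, np.int64(18), np.int64(105), np.int64(270)), (35, np.int64(17), np.int64(100), np.int64(271)), (42, np.int64(18), np.int64(98), np.int64(270)), (49, np.int64(20), np.int64(97), np.int64(270)), (56, np.int64(25), np.int64(97), np.int64(269)), (63, np.int64(29), np.int64(97), np.int64(269))]
82 [(0, np.int64(6), np.int64(107), np.int64(270)), (7, np.int64(7), np.int64(105), np.int64(270)), (14, 
[... 5286 characters left out ...]
17), np.int64(104), np.int64(239)), (63, np.int64(17), np.int64(100), np.int64(240))]
148 [(0, np.int64(56), np.int64(182), np.int64(218)), (7, np.int64(57), np.int64(178), np.int64(218)), (14, np.int64(-9223372036854775808), np.int64(-9223372036854775808), np.int64(-9223372036854775808)), (21, np.int64(62), np.int64(173), np.int64(216)), (28, np.int64(65), np.int64(171), np.int64(215)), (35, np.int64(17), np.int64(116), np.int64(236)), (42, np.int64(16), np.int64(111), np.int64(237)), (49, np.int64(16), np.int64(108), np.int64(237)), (56, np.int64(17), np.int64(105), np.int64(236)), (63, np.int64(17), np.int64(101), np.int64(237))]<stdin>:4: RuntimeWarning: invalid value encountered in cast
```

View pics/d4.png

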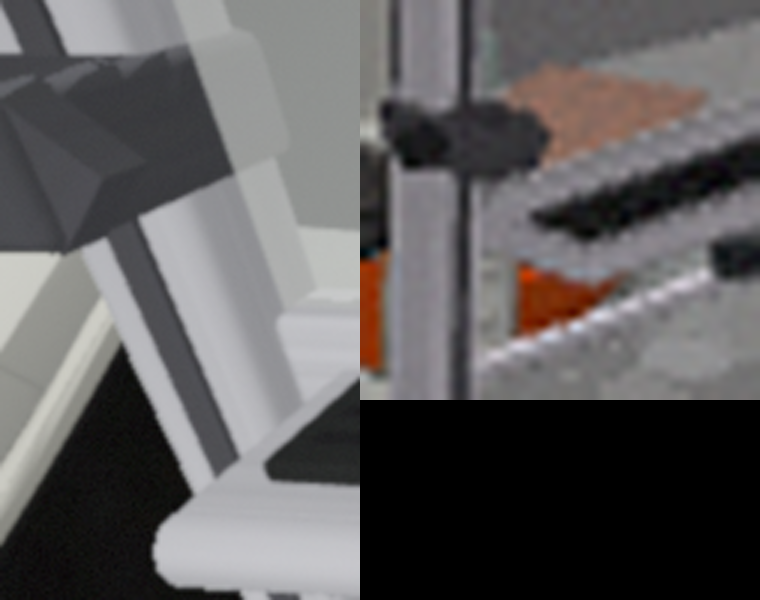

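Emit:
apply_moves(commands="0 0 2 0 0 0; 0 0 5 0 0 0; 0 0 9 0 0 0; 0 0 14 0 0 0; 0 0 19 0 0 0; 0 0 24 0 0 0; 0 0 29 0 0 0; 0 0 34 0 0 0; 0 0 37 0 0 0; 0 0 38 0 0 0")

```text
clock: 6.18
tcp_pos: [0.4963, -0.3201, 0.2243]
eef_rot: [0.795, -0.029, 0.606, 0.022]
wrist_force: [-1.0, 0.0, -3.3]
opening: -0.002
grip_force: 1.5
```

Run:
```python
from h import *
st();snap('wrist','w5')
a=np.radians(-9.39);C=np.array([.4993,-.3074,0]);Rz=np.array([[np.cos(a),-np.sin(a),0],[np.sin(a),np.cos(a),0],[0,0,1]])
P=(pts('w5')-C)@Rz*1000;p=np.load('w5.npz')['p'].astype(int).sum(-1)
k=(abs(P[...,0])<10)&(abs(P[...,1])<70)&(P[...,2]>225);print('strip',k.sum(),np.median(P[k],0))
for s in(-79,79):
    k=(abs(P[...,0])<15)&(abs(P[...,1]-s)<3)&(P[...,2]>225);print('metal',k.sum(),np.percentile(P[k][:,2],[10,50,90]))
k=(P[...,0]>-9)&(P[...,0]<5)&(P[...,1]>84)&(P[...,1]<90)&(P[...,2]>240);v,u=np.nonzero(k);print('tip',k.sum(),[(a,b,*P[b,a].round(1)) for a,b in list(zip(u,v))[::max(1,len(u)//20)]])
b=cv2.imread('pics/w5.png')[60:260,0:200];b=cv2.resize(b,None,fx=3,fy=3,interpolation=cv2.INTER_CUBIC);cv2.imwrite('pics/c5.png',b)
```

```text
6.18 [-1.121  0.058 -1.025 -0.579  0.989  2.71 ] [ 0.4963 -0.3201  0.2243] F [-1.   0.  -3.3] z [ 0.962 -0.07  -0.265] x [ 0.265 -0.019  0.964] y [-0.073 -0.997 -0.   ]
strip 7323 [ -0.66249807  -4.0482128  257.51289161]
metal 412 [252.83806776 253.30689591 253.8035456 ]
metal 240 [252.86739256 253.32308744 253.74907897]
tip 268 [(np.int64(69), np.int64(185), np.float64(0.0), np.float64(90.0), np.float64(263.1)), (np.int64(73), np.int64(187), np.float64(0.3), np.float64(88.6), np.float64(262.0)), (np.int64(67), np.int64(189), np.float64(-2.5), np.float64(89.4), np.float64(262.4)), (np.int64(63), np.int64(190), np.float64(-4.8), np.float64(89.4), np.float64(263.1)), (np.int64(77), np.int64(190), np.float64(1.3), np.float64(88.1), np.float64(259.8)), (np.int64(72), np.int64(191), np.float64(-1.8), np.float64(87.9), np.float64(261.0)), (np.int64(65), np.int64(192), np.float64(-4.1), np.float64(89.5), np.float64(261.7)), (np.int64(79), np.int64(192), np.float64(0.4), np.float64(86.7), np.float64(259.3)), (np.int64(71), np.int64(193), np.float64(-2.4), np.float64(88.3), np.float64(260.3))
[... 331 characters left out ...]
oat64(261.0)), (np.int64(78), np.int64(196), np.float64(1.8), np.float64(89.3), np.float64(256.1)), (np.int64(74), np.int64(197), np.float64(-3.8), np.float64(86.4), np.float64(259.0)), (np.int64(71), np.int64(198), np.float64(-5.6), np.float64(86.4), np.float64(259.5)), (np.int64(69), np.int64(199), np.float64(-5.7), np.float64(87.4), np.float64(259.0)), (np.int64(69), np.int64(200), np.float64(-6.6), np.float64(86.8), np.float64(259.0)), (np.int64(69), np.int64(201), np.float64(-6.1), np.float64(87.6), np.float64(258.1)), (np.int64(64), np.int64(203), np.float64(-7.1), np.float64(89.5), np.float64(257.5)), (np.int64(89), np.int64(204), np.float64(0.8), np.float64(84.4), np.float64(252.3))]
```

View pics/c5.png

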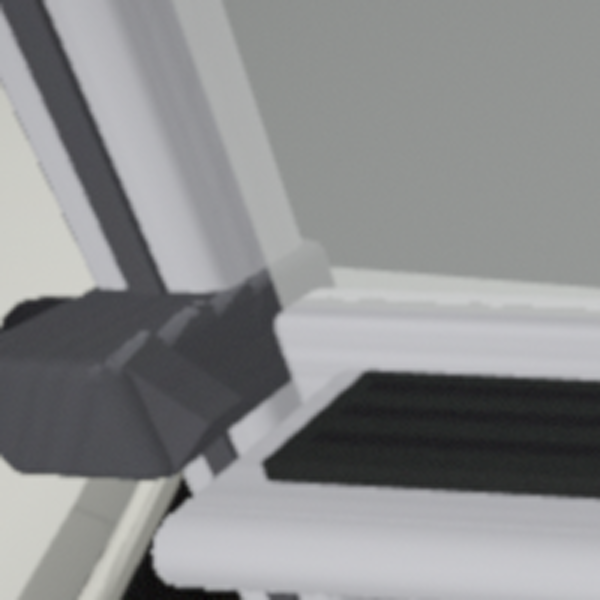

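Run:
```python
from h import *
from scipy.optimize import least_squares
a=np.radians(-9.39);C=np.array([.4993,-.3074,0]);Rz=np.array([[np.cos(a),-np.sin(a),0],[np.sin(a),np.cos(a),0],[0,0,1]])
for t in('w4','w5'):
    P=(pts(t)-C)@Rz*1000
    k=(P[...,0]>-5.5)&(P[...,0]<1)&(P[...,1]>84)&(P[...,1]<94.5)&(P[...,2]>249.5)&(P[...,2]<269.5)&(np.arange(560)<100)&(np.arange(420)<(205 if t=='w5' else 150))[:,None]
    q=P[k]
    if t=='w5': q=q[q[:,2]>255.5]
    f=least_squares(lambda s:s[0]+s[1]*abs(q[:,2]-s[2])-q[:,1],[86,1,259],loss='soft_l1');print(t,len(q),f.x,np.sqrt(np.mean(f.fun**2)),(q[:,2]<259).sum())
    k=(P[...,0]>-7)&(P[...,0]<15)&(P[...,1]>96)&(P[...,1]<125)&(P[...,2]>266)&(P[...,2]<276);print('cliptop',k.sum(),np.percentile(P[k][:,2],[10,50,90]))
```

```text
w4 547 [ 86.36430171   0.9817116  258.89650038] 0.6792456221240453 177
cliptop 471 [267.96801772 269.66207433 270.01411693]
w5 322 [ 86.45017891   0.92644    258.90788643] 0.7747304020466179 33
cliptop 1144 [269.11841931 269.80936012 270.2018307 ]
```

Emit:
apply_moves(commands="0 0 1 0 0 0; 0 0 2 0 0 0; 0 0 3 0 0 0; 0 0 4 0 0 0; 0 0 5 0 0 0; 0 0 5.5 0 0 0; 0 0 5.5 0 0 0; 0 0 5.5 0 0 0; 0 0 5.5 0 0 0; 0 0 5.5 0 0 0")

```text
clock: 7.07
tcp_pos: [0.4963, -0.3202, 0.2289]
eef_rot: [0.795, -0.029, 0.605, 0.022]
wrist_force: [-0.9, 0.8, -2.2]
opening: -0.002
grip_force: 1.2
```

```bash
cat > m.py <<'E'
from h import *
def meas(t):
    a=np.radians(-9.39);C=np.array([.4993,-.3074,0]);Rz=np.array([[np.cos(a),-np.sin(a),0],[np.sin(a),np.cos(a),0],[0,0,1]])
    P=(pts(t)-C)@Rz*1000
    for s in(-79,79):
        k=(abs(P[...,0])<15)&(abs(P[...,1]-s)<3)&(P[...,2]>225)&(P[...,2]<275);print('metal',k.sum(),np.percentile(P[k][:,2],[10,50,90]))
    k=(P[...,0]>-7)&(P[...,0]<15)&(P[...,1]>96)&(P[...,1]<125)&(P[...,2]>266)&(P[...,2]<276);print('cliptop',k.sum(),np.percentile(P[k][:,2],[10,50,90]))
E
python3 - <<'E'
from m import *
st();snap('wrist','w6');meas('w6')
E
```

```text
7.07 [-1.121  0.044 -1.02  -0.559  0.989  2.71 ] [ 0.4963 -0.3202  0.2289] F [-0.9  0.8 -2.2] z [ 0.961 -0.07  -0.266] x [ 0.265 -0.02   0.964] y [-0.073 -0.997 -0.001]
metal 412 [257.42784303 257.92928646 258.39145797]
metal 251 [257.49743191 257.94397045 258.39776328]
cliptop 1201 [269.04480728 269.80470188 270.2116262 ]
```

Emit:
apply_moves(commands="0 0 0.3 0 0 0; 0 0 0.6 0 0 0; 0 0 0.9 0 0 0; 0 0 1 0 0 0; 0 0 1 0 0 0; 0 0 1 0 0 0; 0 0 1 0 0 0; 0 0 1 0 0 0; 0 0 1 0 0 0; 0 0 1 0 0 0")

```text
clock: 7.95
tcp_pos: [0.4962, -0.3202, 0.2298]
eef_rot: [0.795, -0.029, 0.605, 0.022]
wrist_force: [0.6, 0.1, -2.7]
opening: 0.005
grip_force: 1.4
```

Run:
```python
from m import *
st();snap('wrist','w7');meas('w7')
```

```text
7.95 [-1.121  0.041 -1.02  -0.555  0.989  2.71 ] [ 0.4962 -0.3202  0.2298] F [ 0.6  0.1 -2.7] z [ 0.961 -0.07  -0.266] x [ 0.265 -0.021  0.964] y [-0.073 -0.997 -0.001]
metal 415 [258.42189656 258.90203435 259.37125331]
metal 237 [258.36518403 258.85572517 259.30899878]
cliptop 1219 [268.97812787 269.81032113 270.21487891]
```

Emit:
apply_moves(commands="0 0 -3 0 0 0; 0 0 -10 0 0 0; 0 0 -20 0 0 0; 0 0 -30 0 0 0; -4 0 -35 0 2 0; -9 1 -36 0 5 -1; -14 1 -36 0 8 -2; -20 2 -36 0 12 -4; -27 3 -36 0.1 16 -6; -34 4 -36 0.2 20 -8")

```text
clock: 8.83
tcp_pos: [0.462, -0.3168, 0.195]
eef_rot: [0.884, -0.082, 0.455, 0.068]
wrist_force: [0.7, -0.4, -0.7]
opening: 0.001
grip_force: 0.0
```

Run:
```python
from m import *
st();snap('wrist','w8');meas('w8')
print(rel(-40,40,4),rel(-40,90,4))
```

```text
8.83 [-1.03  -0.162 -0.944  0.005  0.618  2.557] [ 0.462  -0.3168  0.195 ] F [ 0.7 -0.4 -0.7] z [ 0.793 -0.195 -0.577] x [ 0.574 -0.082  0.815] y [-0.206 -0.977  0.047]
metal 377 [258.38285381 258.86544397 259.32439903]
metal 494 [258.30550095 258.77308241 259.26830308]
cliptop 128 [266.97813749 268.6100831  269.62745797]
[  1.9   4.5 -25.8] [ 24.9  49.4 -23.6]
```

Emit:
apply_moves(commands="-15 8 0 2 4 -2; -30 18 2 5 9 -4; -45 28 5 7.5 15 -7; -60 40 8 10 20 -9.5; -70 50 12 12.5 25 -12; -80 60 16 15 30 -14; -85 70 20 17.5 35 -16.5; -85 80 24 20 40 -19; -85 90 28 22.5 45 -21.5; -85 100 30 24.9 49.4 -23.6")

```text
clock: 9.72
tcp_pos: [0.3799, -0.2168, 0.2249]
eef_rot: [0.95, -0.312, 0.001, -0.003]
wrist_force: [0.1, -0.4, -0.4]
opening: 0.003
grip_force: 0.0
```

Run:
```python
from m import *
st()
W=pts('w1');p=np.load('w1.npz')['p'].astype(int)
k=np.zeros((420,560),bool);k[235:300,5:110]=1
k&=(W[...,2]>.03)&(W[...,2]<.08)
q=W[k];print(np.percentile(q[:,2],[5,25,50,75,95]))
k2=k&(W[...,2]>.05)&(W[...,2]<.075)
q=W[k2];z=np.percentile(q[:,2],90);t=q[q[:,2]>z-.003];print(len(t),t.mean(0),cv2.minEnclosingCircle((t[:,:2]*1000).astype(np.float32)))
t=pts('top');k=np.zeros((420,560),bool);k[205:235,235:270]=1;k&=(t[...,2]>.056);q=t[k];print(len(q),q.mean(0))
```

```text
9.72 [-0.67  -0.058 -0.417  1.212  0.005  3.106] [ 0.3799 -0.2168  0.2249] F [ 0.1 -0.4 -0.4] z [ 0.003  0.004 -1.   ] x [ 0.805 -0.593  0.   ] y [-0.593 -0.805 -0.005]
[0.03215795 0.03493396 0.03626679 0.04777315 0.0575824 ]
449 [0.43659163 0.03515926 0.05724546] ((437.0054626464844, 36.069007873535156), 14.887107849121094)
41 [0.43914915 0.03757606 0.06059135]
```

Emit:
apply_moves(commands="6 25 0 0 0 5; 12 50 0 0 0 10; 18 75 0 0 0 15; 24 100 0 0 0 20; 30 126 0 0 0 25; 36 152 0 0 0 30; 42 178 -15 0 0 35; 48 204 -35 0 0 40; 54 230 -65 0 0 45; 57 252 -95 0 0 47")

```text
clock: 10.55
tcp_pos: [0.4377, 0.0378, 0.1284]
eef_rot: [0.995, 0.096, 0.003, -0.003]
wrist_force: [0.7, 0.2, -0.6]
opening: -0.001
grip_force: 0.0
```

Run:
```python
from m import *
st();snap('wrist','w9')
W=pts('w9');k=np.zeros((420,560),bool)
k=(abs(W[...,0]-.437)<.03)&(abs(W[...,1]-.035)<.03)&(W[...,2]>.055)&(W[...,2]<.064);k[250:]&=False
q=W[k];print(len(q),q.mean(0) if len(q) else 0,np.percentile(q[:,2],[10,50,90]),cv2.minEnclosingCircle((q[:,:2]*1000).astype(np.float32)))
```

```text
10.55 [-0.066  0.026 -0.553  0.988  0.007  2.884] [0.4377 0.0378 0.1284] F [ 0.7  0.2 -0.6] z [ 0.005  0.007 -1.   ] x [0.982 0.19  0.006] y [ 0.19  -0.982 -0.005]
1156 [0.43778117 0.03751759 0.05743796] [0.05649821 0.05748639 0.05836477] ((437.2138671875, 37.31343460083008), 14.656871795654297)
```

View pics/w9.png

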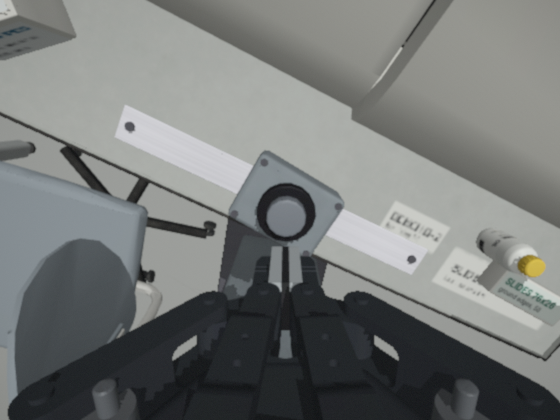

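Emit:
apply_moves(commands="0 0 -20 0 0 0; 0 0 -40 0 0 0; 0 0 -57 0 0 0; 0 0 -66 0 0 0; 0 0 -69 0 0 0; 0 0 -72 0 0 0; 0 0 -74 0 0 0; 0 0 -76 0 0 0; 0 0 -77.5 0 0 0; 0 0 -77.5 0 0 0")

```text
clock: 11.43
tcp_pos: [0.435, 0.0358, 0.0521]
eef_rot: [0.996, 0.094, -0.0, -0.002]
wrist_force: [-1.1, 0.6, 4.0]
opening: -0.001
grip_force: 1.9
```

Run:
```python
from h import *
st()
```

```text
11.43 [-0.069  0.124 -0.639  0.809  0.004  2.885] [0.435  0.0358 0.0521] F [-1.1  0.6  4. ] z [-0.001  0.004 -1.   ] x [0.982 0.186 0.   ] y [ 0.186 -0.982 -0.004]
```

Emit:
apply_moves(commands="0 0 -1 0 0 0; 0 0 -2 0 0 0; 0 0 -3 0 0 0; 0 0 -3 0 0 0; 0 0 -3 0 0 0; 0 0 -3 0 0 0; 0 0 -3 0 0 0; 0 0 -3 0 0 0; 0 0 -3 0 0 0; 0 0 -3 0 0 0")

```text
clock: 12.27
tcp_pos: [0.4351, 0.0358, 0.0516]
eef_rot: [0.996, 0.094, -0.0, -0.002]
wrist_force: [-9.0, 0.7, 26.2]
opening: -0.002
grip_force: 13.3
```

Run:
```python
from h import *
st()
```

```text
12.27 [-0.069  0.125 -0.639  0.808  0.004  2.885] [0.4351 0.0358 0.0516] F [-9.   0.7 26.2] z [-0.001  0.004 -1.   ] x [0.982 0.187 0.   ] y [ 0.187 -0.982 -0.004]
```

Bottomed out (26 N, no further travel). Release.

Emit:
apply_moves(commands="0 0 2 0 0 0; 0 0 4 0 0 0; 0 0 7 0 0 0; 0 0 15 0 0 0; 0 0 30 0 0 0; 0 0 50 0 0 0; 0 0 70 0 0 0; 0 0 90 0 0 0; 0 0 100 0 0 0; 0 0 100 0 0 0")

```text
clock: 13.1
tcp_pos: [0.4368, 0.0356, 0.151]
eef_rot: [0.996, 0.094, 0.002, -0.002]
wrist_force: [1.3, -0.6, 0.0]
opening: 0.002
grip_force: 0.0
```

Run:
```python
from m import *
st();snap('scene','s9');snap('top','t9');snap('wrist','w10');meas('t9')
W=pts('w10');k=(abs(W[...,0]-.437)<.012)&(abs(W[...,1]-.037)<.012);k[250:]=False
print('btn',np.median(W[k],0))
P=pts('t9');p=np.load('t9.npz')['p'].astype(int).sum(-1)
k=(p<120)&(abs(P[...,0]-.5)<.03)&(abs(P[...,1]+.307)<.08)&(P[...,2]>.15);print('strip',k.sum(),np.median(P[k],0))
```

```text
13.1 [-6.900e-02  2.000e-03 -5.240e-01  1.041e+00  4.000e-03  2.885e+00] [0.4368 0.0356 0.151 ] F [ 1.3 -0.6  0. ] z [ 0.004  0.004 -1.   ] x [0.982 0.187 0.004] y [ 0.187 -0.982 -0.003]
metal 18 [252.05540741 257.44083955 260.92974139]
metal 20 [252.44862076 257.74076249 262.55436784]
cliptop 54 [267.09975955 270.71865142 273.07277213]
btn [0.43957275 0.03729348 0.05765346]
strip 365 [ 0.50087586 -0.30897692  0.26261473]
```

Window holds at the mark (strip top 0.2626, so metal top about 0.2586), and the button is back up.

```bash
python3 -c "
from bench import env
print(env.hand_in())"
```

```text
the job is handed in; nothing more can be done
None
```

The window's metal lip was pushed up level with the pointer (both at about 259 mm, within measurement error) and stayed there, then the button was pressed right down and let go; the job was handed in at about 13 s with the arm touching nothing.

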